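# Close the gauge carton and hold it up level

### The job

Close the open cardboard carton with the dial gauge in it: fold down the two short end flaps first, then the long lid flap flat over them. Then lift the closed carton off the bench, never tipping it, and finish while still holding it in the air, level and still, its underside about 15 cm above the bench so that it can be taped from below; do not put it down or let go. Leave the other parts where they lie.

Things in the scene. Friction and masses are not known exactly. Their poses are not given: they have to be found in the camera images.
- carton: Open brown cardboard carton, upright on the bench, 120 mm long (its x axis), 60 mm wide (its y axis); long side walls 75 mm high, end walls 72 mm high, walls and floor 3 mm thick; closed it is 78 mm high. Stiff, about 0.35 kg with the gauge; it slides if pushed sideways with more than about 2 N. Origin: centre of its underside; z up. It has three flaps, all standing open and leaning outwards at the start. When closed it can be gripped from above across its 60 mm width.
- gauge: Round dial gauge lying loose in the carton, face up: 48 mm in diameter at the rim, 40 mm high, 0.2 kg (varies), up to 25 mm off the carton's middle along its length. Origin: centre of its underside. It stays in the carton.
- end_flap_near (a joint): Angle of the short end flap hinged at the top of the carton's end wall at -x (60 mm from the carton's middle, 72 mm above its underside). The flap is 35 mm from hinge to free edge, 51 mm wide, 2.5 mm thick. 0 = folded flat inwards over the opening, 1.57 = upright, up to 2.4 = leaning outwards; starts at 1.8 to 2.2. The crease is stiff enough that the flap stays where it is left (about 0.2 N at its edge moves it).
- end_flap_far (a joint): The same for the flap on the end wall at +x; 0 = folded flat inwards, starts at 1.8 to 2.2.
- lid_flap (a joint): Angle of the lid flap, hinged along the top of the carton's long wall at +y (29 mm from the carton's middle line, 75 mm above its underside). The flap is 118 mm long, 58 mm from hinge to free edge, 3 mm thick, and covers the whole top. 0 = flat over the opening on top of the end flaps, 1.57 = upright, up to 2.4 = leaning outwards; starts at 1.8 to 2.2. It stays where it is left (about 0.3 N at its edge moves it).
- end_near_edge (a point): Middle of the free edge of the end flap at the carton's -x end.
- end_far_edge (a point): Middle of the free edge of the end flap at the carton's +x end.
- lid_edge (a point): Middle of the free edge of the lid flap.
- bulb_socket: Bystander: small brass bulb socket standing near the carton's -x, -y corner, 28 mm in diameter, 36 mm high. Origin: centre of its underside.
- chrome_knob: Bystander: bright metal knob near the carton's +x, -y corner, 32 mm in diameter, 24 mm high. Origin: centre of its underside.
- switch: Bystander: dark metal switch, 78 x 30 x 22 mm, with a metal barrel at one end, near the carton's +x, +y corner. Origin: centre of its body's underside.
- radio: Bystander: metal car radio, about 165 x 180 x 52 mm with its knobs, to the robot's left. Origin: centre of its underside.
- sealed_carton: Bystander: another brown carton, already shut and without flaps, 110 x 75 x 60 mm, to the robot's right. Origin: centre of its underside.
- red_cover: Bystander: red painted cover panel, 150 x 212 x 30 mm, at the left. Origin: centre of its underside.
- screwdriver: Bystander: screwdriver lying at the right, 200 mm long along its x axis, handle 26 mm thick. Origin: on the bench below its middle.
There are look-alikes about, which are no part of the job. Leave any pink or purple look-alike of the carton alone.

How it is judged:
By the outcome, as a careful person would: the job done as asked, in the order asked, and still so for the second after the job is handed in, while the arm keeps its last pose, push and grip.
It also fails if it takes over 58 s, if anything falls off the work surface, if the arm or the gripper's body presses on something with over 40 N, if the wrist force passes 120 N, or if a joint passes its speed limit or range.

### The arm

A 6-joint arm with a two-finger parallel gripper is mounted at the origin on the work surface. World frame = base frame: x ahead of the robot, y to its left, z up, the work surface at z = 0. Lengths are in m, angles in rad, forces in N, time in s.
With the tool pointing down it reaches from about 0.225 to 0.875 m from the base axis. Payload 3.4 kg.
Tool frame: the origin (TCP) lies on the centre line of the jaws, within the pads' length; the fingertips stand 19 mm ahead of it and the grasp point (between the pads) is the TCP (nose_length is the distance from the TCP to the fingertips, in m); z points along the fingers, y is the direction in which the jaws open and shut (so a half turn about z gives the same grasp; the last joint's range is limited). The gripper opens to 85 mm and grips with 20 to 120 N. Pads are 22 mm wide; open, the fingers measure 114 mm over their backs; the gripper's body (76 mm by 85 mm) begins 54 mm behind the grasp point. The pads swing forward as they close: fully open they stand 13 mm farther back than shut.
Start: joints at [-1.235, 0.276, 1.505, -0, 1.361, -0.121], TCP at [0.254, -0.516, 0.25] pointing down, gripper open.
Joint ranges: [-2.89, 2.89], [-0.75, 2.08], [0.22, 2.7], [-1.18, 4.32], [0.11, 2.71], [-2.7, 2.7]. Speed limits (rad/s): [2.57, 2.57, 3.14, 3.14, 3.14, 3.14].

### API

Orientations are given as a unit quaternion [w, x, y, z].
In Python, from rig import * gives the robot as it stands.
- The arm moves only by the shell command python3 -m jog 'ROWS' [OPENING] [FORCE]. ROWS is JSON, one flat list of numbers, 6 for each row, row after row: the shift along the tool's x, y, z in mm, then the turn, a rotation vector about the tool's x, y, z in degrees. In form: [tx, ty, tz, wx, wy, wz, tx, ty, tz, wx, wy, wz, ...]. A call has 1 to 10 rows; each row is the pose to reach, as a shift and turn from the pose commanded when the call began, along the tool's axes at that moment; what a row does not reach only later rows make up. A row lasts 1/8 s, in which the tool goes at most 62.5 mm and 10.7 degrees, less where a joint would pass 70% of its speed; a pose out of reach is approached as far as the arm can. A call with a gripper value outside its range is refused whole. OPENING is the closure, from 0 (fully open) to 1 (shut), set as the call begins (- or left out, the last holds). The fingers move at their own pace and stop on an object; FORCE is the grip in N (left out, the last holds). Time passes only in rows, so rows that repeat a pose let the fingers close. It gives the time, the measured TCP pose, the force and the opening at its end, in the units of the state.
- get_state(): the state, without advancing time (a new reading comes with each control period).
- get_image(name): name is "scene" or "top" or "wrist"; returns a dict with "frame" (420x560x3 uint8, red, green, blue), "camera_matrix" (3x3 intrinsics, pixels), "rvec" (rotation vector, rad) and "tvec" (3), from world to camera coordinates, as OpenCV has them. Camera axes: x right, y down, z forward; pixel columns grow to the right and rows downward; lengths in m; the calibration is good to about 2 mm. A picture is of the moment at which its call begins. There is no depth.
- sign_off(): hands the job in, once; it reports no verdict.
The state is a dict: "clock": time; "qpos": joint angles; "qd": joint speeds; "effort": joint torques, N m; "position": TCP position; "ee_rot": TCP orientation; "contact_force": force on the tool from outside, world axes, zero at the start; "moment": the same for the moment, N m; "width": finger opening in m.
Only numpy, scipy, OpenCV 4.12 (cv2) and the standard library are available. Lean on these libraries where they do the work, as an engineer would, in place of code of your own. Each camera call takes 0.05 s, during which the arm holds its last target.

## Working session

There is one attempt and no reset: what is moved stays moved. The work goes in short steps, Python scripts to look and compute and a shell command to move; the robot and the scene stay as the last step left them, time stands still between calls to the robot, and variables do not carry over. Pictures are saved under pics/ and viewed, and the job is handed in when it is done.

```bash
ls; mkdir -p pics; python3 - <<'E'
from rig import *
import cv2
print(get_state())
for n in ("scene","top","wrist"):
    d=get_image(n); cv2.imwrite(f"pics/a_{n}.png",d["frame"][:,:,::-1]); print(n,d["camera_matrix"].tolist(),d["rvec"],d["tvec"])
E
```

```text
pics
{'clock': 0.0, 'qpos': array([-1.23497932e+00,  2.76621176e-01,  1.50619221e+00, -2.27031007e-05,
        1.36068471e+00, -1.20982182e-01]), 'qd': array([ 2.04857948e-04, -5.34422783e-04, -2.58187190e-03,  8.69765854e-04,
        7.92581438e-05,  1.13401675e-03]), 'effort': array([-4.48388055e-04, -4.16773224e+01, -2.45808095e+01, -3.37391984e-04,
        1.11706104e-02,  8.50189508e-06]), 'position': array([ 0.25344591, -0.51555534,  0.24940121]), 'ee_rot': array([-9.46037982e-04,  9.74029023e-01,  2.26421187e-01, -1.13177606e-04]), 'contact_force': array([ 0.41794415,  0.98342529, -0.04766308]), 'moment': array([0.01117064, 0.01599024, 0.0423937 ]), 'width': 0.08538724653938864}
scene [[511.2517505238667, 0.0, 272.6142396267712], [0.0, 511.2517505238667, 209.10963517825988], [0.0, 0.0, 1.0]] [ 2.15702977  1.10564166 -0.47356911] [-0.31663839 -0.23948245  1.56928197]
top [[425.33434873292185, 0.0, 280.5687490888045], [0.0, 425.33434873292185, 209.26708535178435], [0.0, 0.0, 1.0]] [ 2.16151083 -2.14725524  0.16527414] [0.00368622 0.54019978 1.16265373]
wrist [[361.0830722152023, 0.0, 281.4166902326824], [0.0, 361.0830722152023, 209.6462145558881], [0.0, 0.0, 1.0]] [-2.44172327  1.5220468   0.23178058] [-0.57424733 -0.03734841  0.37985079]
```

View pics/a_top.png

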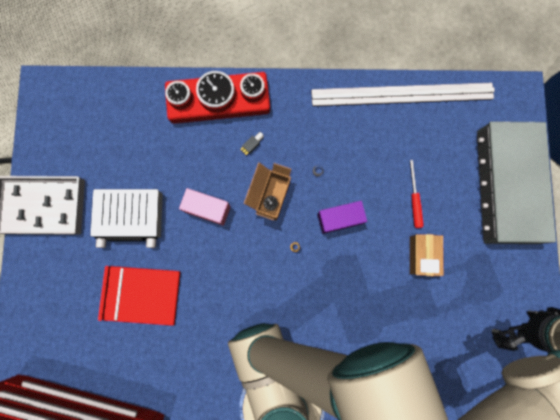

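View pics/a_scene.png

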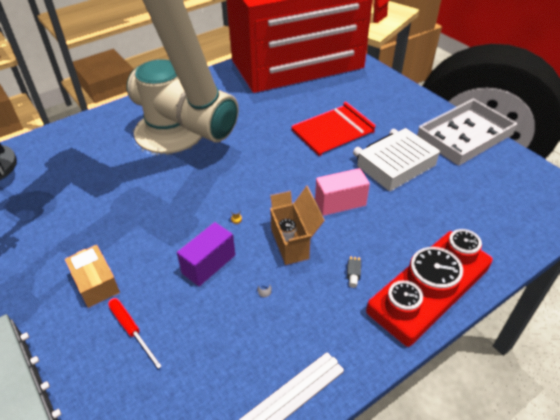

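View pics/a_wrist.png

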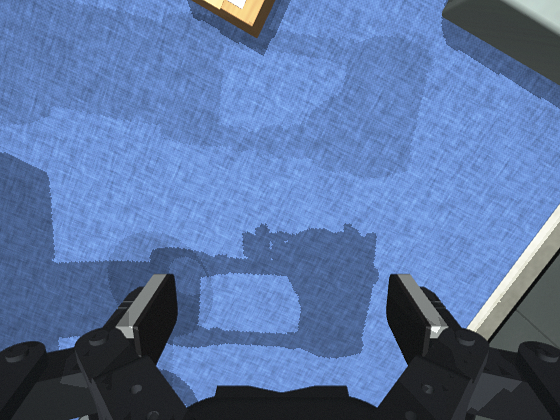

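Candidates in the top view: the open brown carton (268,192), the pink box (204,206), the purple box (342,217) and the sealed brown carton (429,256). I choose the open brown one with the gauge in it and check it in a close crop.

```bash
cat > h.py <<'E'
import numpy as np, cv2
from rig import *
from scipy.spatial.transform import Rotation as R
def cam(d): return d["camera_matrix"],R.from_rotvec(np.ravel(d["rvec"])).as_matrix(),np.ravel(d["tvec"])
def ray(d,uv,z):
    K,r,t=cam(d); c=-r.T@t; v=r.T@np.linalg.solve(K,[uv[0],uv[1],1.]); return c+v*(z-c[2])/v[2]
def proj(d,P):
    return cv2.projectPoints(np.atleast_2d(np.float64(P)),np.ravel(d["rvec"]),np.ravel(d["tvec"]),d["camera_matrix"],None)[0].reshape(-1,2)
def tri(d1,p1,d2,p2):
    M=[]
    for d,p in((d1,p1),(d2,p2)):
        K,r,t=cam(d);P=K@np.c_[r,t];M+= [p[0]*P[2]-P[0],p[1]*P[2]-P[1]]
    X=np.linalg.svd(np.array(M))[2][-1];return X[:3]/X[3]
def save(n,im,box=None,s=1):
    if box: im=im[box[1]:box[3],box[0]:box[2]]
    cv2.imwrite(f"pics/{n}.png",cv2.resize(im,None,fx=s,fy=s,interpolation=cv2.INTER_CUBIC)[:,:,::-1])
E
python3 - <<'E'
from h import *
d=get_image("top");save("b_top",d["frame"],(230,125,330,255),4.5)
d=get_image("scene");save("b_scene",d["frame"],(225,175,375,295),5)
E
```

```text
(no output)
```

View pics/b_top.png

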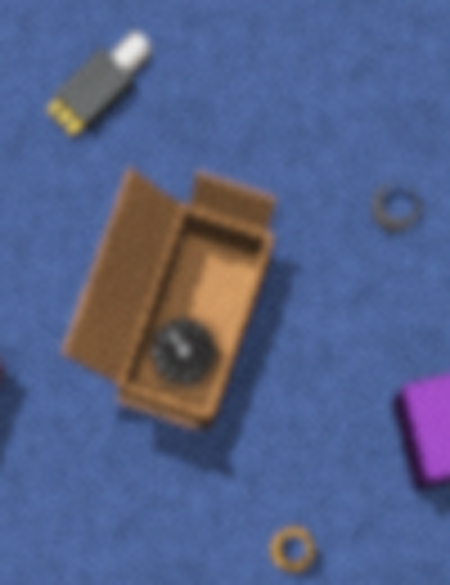

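View pics/b_scene.png

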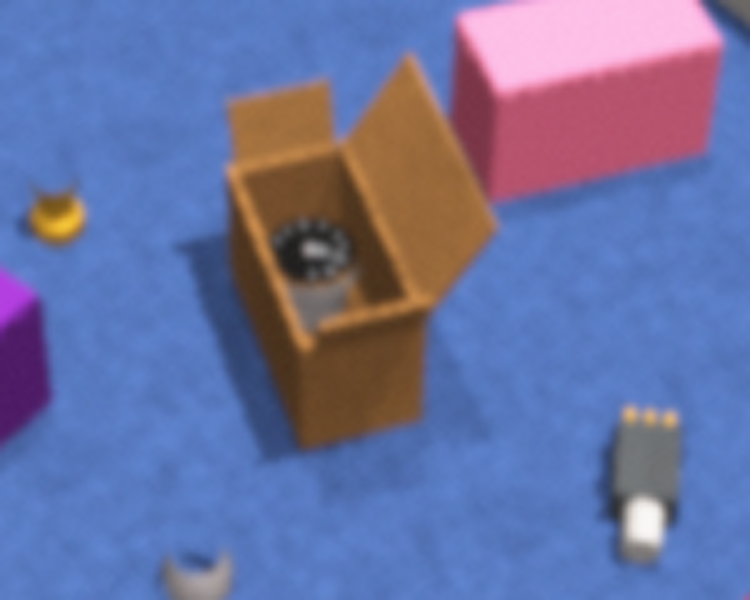

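```bash
python3 - <<'E'
from h import *
t=get_image("top");s=get_image("scene")
T=lambda a:(a[0]/4.5+230-.4,a[1]/4.5+125-.4)
S=lambda a:(a[0]/5+225-.4,a[1]/5+175-.4)
for n,a,b in [("+x-y",(272,238),(305,347)),("+x+y",(185,210),(428,300)),("-x-y",(207,423),(232,172)),("lid-x",(65,352),(408,55)),("lid+x",(130,170),(497,228)),("near+y",(120,403),(328,80)),("near-y",(197,427),(228,102))]:
    P=tri(t,T(a),s,S(b)); print(n,P.round(4),"top@.075",ray(t,T(a),.075)[:2].round(4),"scene",ray(s,S(b),.075)[:2].round(4))
for b in [(302,447),(420,418)]: print("bottom",ray(s,S(b),0).round(4))
print("gauge", ray(t,T((185,350)),.04).round(4))
for n,p,z in[("socket",(294,550),.036),("knob",(398,207),.024),("switch",(95,85),.022)]: print(n,ray(t,T(p),z).round(4))
print("far flap edge",[ray(t,T(p),.105).round(4) for p in((197,172),(275,198))])
for d in(t,s):
    K,r,tt=cam(d);print(-r.T@tt)
E
```

```text
+x-y [ 0.625  -0.0173  0.0722] top@.075 [ 0.6239 -0.018 ] scene [ 0.6272 -0.0181]
+x+y [0.6411 0.0381 0.0814] top@.075 [0.641  0.0356] scene [0.6377 0.0437]
-x-y [0.5109 0.0223 0.0664] top@.075 [0.5091 0.0211] scene [0.5182 0.0186]
lid-x [0.5441 0.1037 0.1238] top@.075 [0.552  0.1078] scene [0.5037 0.1364]
lid+x [0.6539 0.0678 0.1219] top@.075 [0.6659 0.0698] scene [0.6216 0.0973]
near+y [0.5181 0.0742 0.104 ] top@.075 [0.521  0.0739] scene [0.4945 0.0935]
near-y [0.5033 0.0273 0.105 ] top@.075 [0.5066 0.0272] scene [0.4778 0.0446]
bottom [ 0.6246 -0.0181  0.    ]
bottom [0.6436 0.0374 0.    ]
gauge [0.5593 0.0352 0.04  ]
socket [ 0.4348 -0.0335  0.036 ]
knob [ 0.6561 -0.1008  0.024 ]
switch [0.7359 0.0954 0.022 ]
far flap edge [array([0.6574, 0.0283, 0.105 ]), array([ 0.6418, -0.0187,  0.105 ])]
[0.37198707 0.02187439 1.22667853]
[ 1.22690073 -0.45637012  0.95220719]
```

The crop confirms it: the open brown carton, with the lid at left/+y and the gauge at (185,350) towards the −x end. Brass socket, knob and switch sit at the corners as described. Next is a helper that works out shifts in tool axes.

```bash
cat >> h.py <<'E'
C0=np.array([.5765,.0292]);YAW=np.radians(-18.2)
def go(x,y,tip,psi,nose=.019,C=None,yaw=None):
    """carton coords (mm), tip height mm, psi deg = tool-x dir relative to carton x"""
    st=get_state();C=C0 if C is None else C;yaw=YAW if yaw is None else yaw
    c,s=np.cos(yaw),np.sin(yaw);q=st["ee_rot"];Rt=R.from_quat([q[1],q[2],q[3],q[0]])
    w=np.array([C[0]+(c*x-s*y)/1e3,C[1]+(s*x+c*y)/1e3,tip/1e3+nose])
    a=yaw+np.radians(psi);G=R.from_matrix(np.array([[np.cos(a),np.sin(a),0],[np.sin(a),-np.cos(a),0],[0,0,-1.]]))
    print("shift",((Rt.inv().apply(w-st["position"]))*1e3).round(1),"turn",np.degrees((Rt.inv()*G).as_rotvec()).round(1))
def where(nose=.019):
    st=get_state();c,s=np.cos(YAW),np.sin(YAW);d=st["position"]-np.r_[C0,0];q=st["ee_rot"]
    X=R.from_quat([q[1],q[2],q[3],q[0]]).as_matrix()
    print("t",round(st["clock"],2),"carton xy",(1e3*np.array([c*d[0]+s*d[1],-s*d[0]+c*d[1]])).round(1),"tip",round((d[2]-nose)*1e3,1),"psi",round(np.degrees(np.arctan2(X[1,0],X[0,0])-YAW),1),"F",st["contact_force"].round(2),"w",round(st["width"],4))
E
python3 - <<'E'
from h import *
import rig;print([n for n in dir(rig) if n[0]!='_'])
try: print(nose_length)
except Exception as e: print(e)
where();go(-125,0,200,90)
E
```

```text
['MotionError', 'get_image', 'get_state', 'nose_length', 'sign_off']
0.019
t 0.35 carton xy [-136.5 -618.7] tip 231.1 psi 44.4 F [-0.26  0.17  0.36] w 0.0852
shift [ 440.9 -434.2   31.3] turn [ -0.   -0.  -45.6]
```

```bash
python3 -m jog '[44,-43,0,0,0,-5,88,-87,0,0,0,-10,132,-130,0,0,0,-15,176,-174,0,0,0,-20,220,-217,0,0,0,-25,264,-260,0,0,0,-30,308,-304,0,0,0,-35,352,-347,0,0,0,-40,396,-390,0,0,0,-45,440,-434,0,0,0,-45.6]' 1 20; python3 - <<'E'
from h import *
where();go(-125,0,170,90)
E
```

```text
clock: 1.6
position: [0.4576, 0.0695, 0.2506]
ee_rot: [0.001, 0.81, 0.587, 0.0]
contact_force: [0.8, 0.4, -0.4]
width: -0.0001
t 1.6 carton xy [-125.5    1.1] tip 231.6 psi 90.0 F [ 0.76  0.36 -0.41] w -0.0001
shift [-1.1  0.4 61.6] turn [0.1 0.  0. ]
```

```bash
python3 - <<'E'
from h import *
d=get_image("wrist");save("c_wrist",d["frame"]);d=get_image("scene");save("c_scene",d["frame"],(180,60,380,300),2.5)
np.set_printoptions(suppress=True)
K,r,t=cam(d)
E
```

```text
(no output)
```

View pics/c_wrist.png

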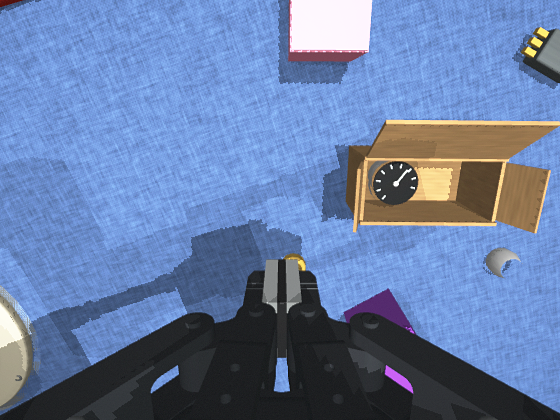

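View pics/c_scene.png

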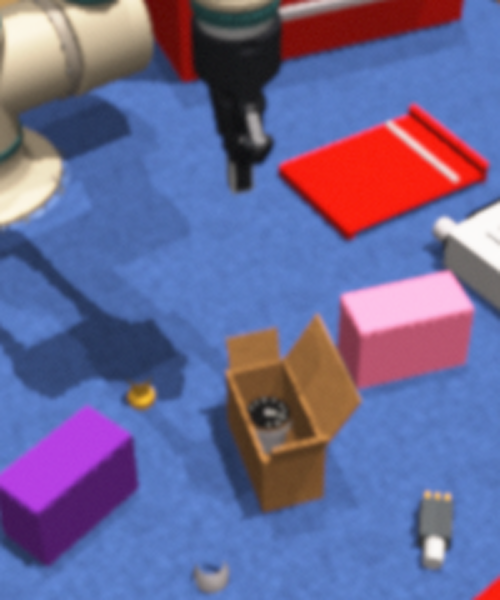

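```bash
python3 - <<'E'
from h import *
d=get_image("wrist")
c,s=np.cos(YAW),np.sin(YAW)
for n,p,z in [("-x-y",(363,224),.075),("+x-y",(499,225),.075),("+x+y",(504,160),.075),("gauge",(395,183),.04),("faredge-y",(537,232),.103),("faredge+y",(550,171),.103),("lid-x",(386,121),.123),("lid+x",(560,121),.123)]:
    P=ray(d,p,z);e=P[:2]-C0;print(n,(1e3*np.array([c*e[0]+s*e[1],-s*e[0]+c*e[1]])).round(1))
P=[(np.array(C0)+np.array([[c,-s],[s,c]])@np.array([x,y])) for x in(-.06,.06) for y in(-.03,.03)]
print(proj(d,[[*p,.075] for p in P]).round(0))
save("d_w",d["frame"],(330,100,560,250),3.4)
E
```

```text
-x-y [-53.4 -24.1]
+x-y [ 66.3 -24.3]
+x+y [60. 33.]
gauge [-17.6   5. ]
faredge-y [ 80.  -20.3]
faredge+y [79.2 29.3]
lid-x [-54.9  66.7]
lid+x [63.2 67.4]
[[355. 230.]
 [360. 163.]
 [491. 231.]
 [503. 164.]]
```

View pics/d_w.png

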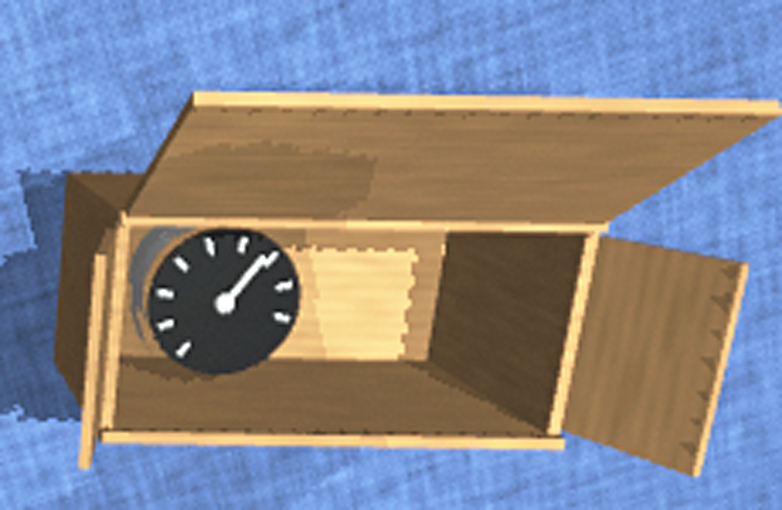

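```bash
sed -i 's/C0=np.array(\[.5765,.0292\])/C0=np.array([.5784,.0286])/' h.py
python3 -m jog '[-1,10,45,0,0,0,-1,20,90,0,0,0,-1,27,139,0,0,0,-1,27,139,0,0,0]'; python3 - <<'E'
from h import *
where()
d=get_image("wrist");save("e_w",d["frame"],(240,100,560,320),2.5)
E
```

```text
clock: 2.25
position: [0.4795, 0.0566, 0.1086]
ee_rot: [-0.002, 0.811, 0.585, -0.004]
contact_force: [-0.3, 0.1, 0.9]
width: -0.0
t 2.25 carton xy [-102.7   -4.3] tip 89.6 psi 89.9 F [-0.28  0.15  0.9 ] w -0.0
```

View pics/e_w.png

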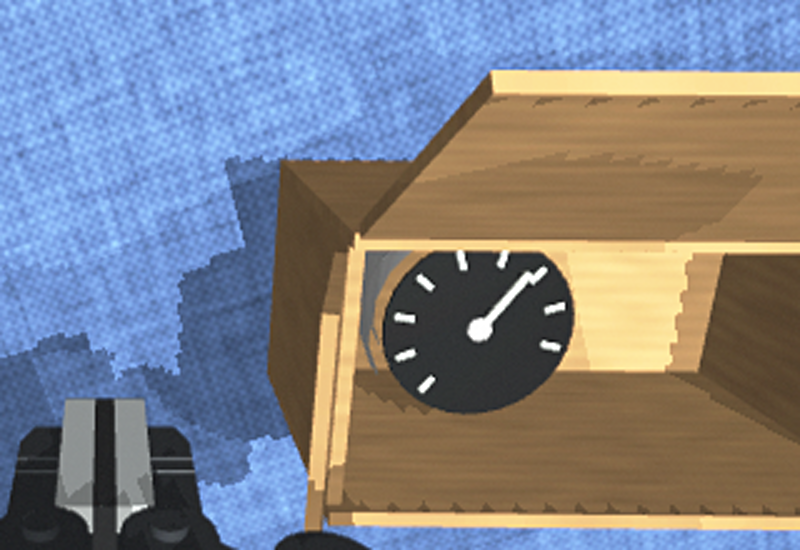

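```bash

python3 -m jog '[2,8,-1,0,0,0,4,16,-1,0,0,0,4,24,-1,0,0,0,4,32,-1,0,0,0,4,40,0,0,0,0,4,46,1,0,0,0,4,46,1,0,0,0]'; python3 - <<'E'
from h import *
where()
d=get_image("wrist");save("f_w",d["frame"],(240,100,560,320),2.5)
E
```

```text
clock: 3.18
position: [0.5278, 0.0473, 0.11]
ee_rot: [0.0, 0.81, 0.586, -0.0]
contact_force: [0.7, 0.8, -0.3]
width: -0.0001
t 3.17 carton xy [-53.9   2. ] tip 91.0 psi 90.0 F [ 0.7   0.77 -0.33] w -0.0001
```

View pics/f_w.png

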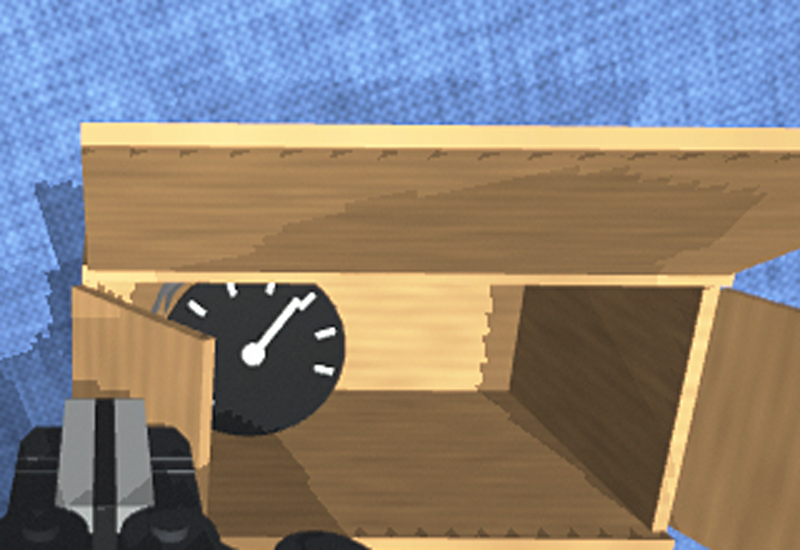

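```bash

python3 -m jog '[0,6,2,0,0,0,0,10,5,0,0,0,0,12,9,0,0,0,0,12,12,0,0,0,0,12,15,0,0,0,0,12,16,0,0,0,0,12,16,0,0,0]'; python3 - <<'E'
from h import *
where()
d=get_image("wrist");save("g_w",d["frame"],(240,100,560,320),2.5)
E
```

```text
clock: 4.1
position: [0.5386, 0.0438, 0.0942]
ee_rot: [-0.0, 0.81, 0.586, -0.0]
contact_force: [-0.7, 0.1, 0.2]
width: 0.0001
t 4.1 carton xy [-42.6   2. ] tip 75.2 psi 90.0 F [-0.69  0.13  0.15] w 0.0001
```

View pics/g_w.png

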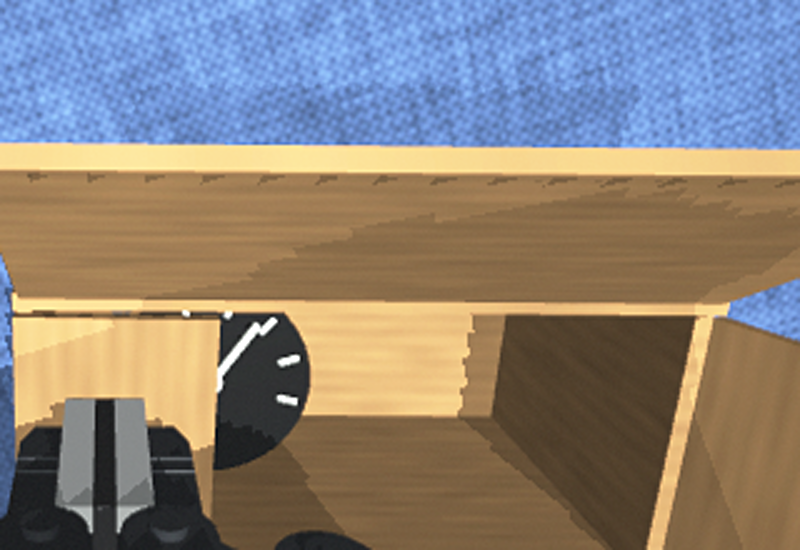

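```bash

python3 -m jog '[0,0,1.5,0,0,0,0,0,1.5,0,0,0]'; 
python3 -m jog '[0,0,-25,0,0,0,-2,20,-80,0,0,0,-2,80,-85,0,0,0,-2,130,-80,0,0,0,-2,160,-55,0,0,0,-2,160,-12,0,0,0,-2,160,-12,0,0,0]'; python3 - <<'E'
from h import *
where()
d=get_image("wrist");save("h_w",d["frame"])
E
```

```text
clock: 4.4
position: [0.5389, 0.0437, 0.0935]
ee_rot: [0.0, 0.81, 0.586, 0.0]
contact_force: [-0.6, 0.2, 4.6]
width: 0.0003
clock: 5.28
position: [0.6872, -0.008, 0.1005]
ee_rot: [-0.003, 0.81, 0.586, -0.004]
contact_force: [-1.0, 0.7, -0.1]
width: 0.0001
t 5.28 carton xy [114.8  -0.8] tip 81.5 psi 90.0 F [-1.    0.69 -0.06] w 0.0001
```

View pics/h_w.png

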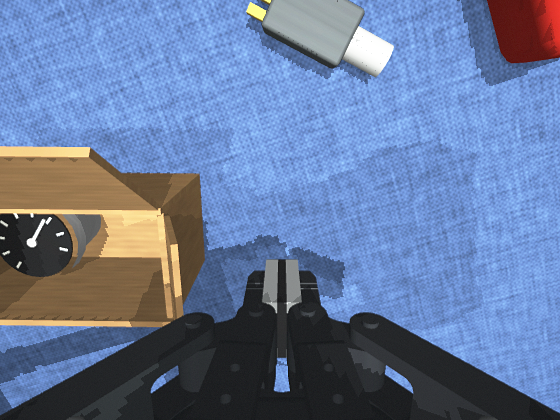

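```bash

python3 -m jog '[1,-4,-9,0,0,0,1,-13,-9,0,0,0,1,-21,-9,0,0,0,1,-29,-9,0,0,0,1,-37,-9,0,0,0,1,-45,-9,0,0,0,1,-53,-9,0,0,0,1,-60,-9,0,0,0,1,-60,-9,0,0,0]'; python3 - <<'E'
from h import *
where()
d=get_image("wrist");save("i_w",d["frame"])
E
```

```text
clock: 6.45
position: [0.6328, 0.0117, 0.1137]
ee_rot: [-0.0, 0.81, 0.586, -0.0]
contact_force: [0.0, -0.9, -0.3]
width: 0.0003
t 6.45 carton xy [56.9  1. ] tip 94.7 psi 90.0 F [ 0.01 -0.9  -0.34] w 0.0003
```

View pics/i_w.png

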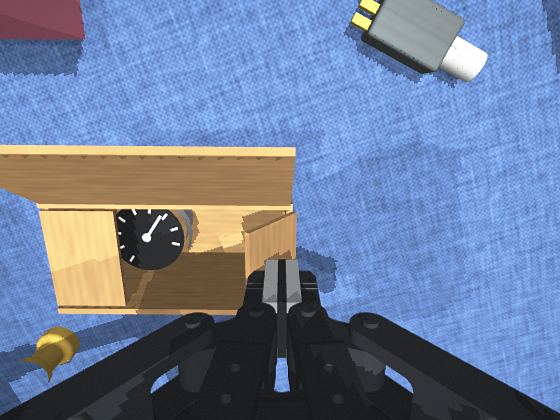

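```bash

python3 -m jog '[0,-6,4,0,0,0,0,-10,8,0,0,0,0,-13,12,0,0,0,0,-13,16,0,0,0,0,-13,20,0,0,0,0,-13,21,0,0,0,0,-13,21,0,0,0]'; python3 - <<'E'
from h import *
where()
E
```

```text
clock: 7.38
position: [0.6211, 0.0156, 0.0935]
ee_rot: [0.0, 0.81, 0.586, 0.0]
contact_force: [-1.8, -0.2, 4.6]
width: 0.0001
t 7.38 carton xy [44.6  1. ] tip 74.5 psi 90.0 F [-1.78 -0.23  4.64] w 0.0001
```

```bash

python3 -m jog '[0,0,-30,0,0,0,0,-10,-70,0,0,0,30,-20,-80,0,0,0,75,-30,-80,0,0,0,110,-45,-75,0,0,0,115,-45,-60,0,0,0,115,-45,-40,0,0,0,115,-45,-32,0,0,0,115,-45,-32,0,0,0]'; python3 - <<'E'
from h import *
where()
d=get_image("wrist");save("j_w",d["frame"])
d=get_image("scene");save("j_s",d["frame"],(200,100,400,300),3)
E
```

```text
clock: 8.5
position: [0.614, 0.1381, 0.1238]
ee_rot: [-0.0, 0.81, 0.586, -0.001]
contact_force: [-0.9, 0.6, 0.6]
width: -0.0001
t 8.5 carton xy [ -0.4 115.1] tip 104.8 psi 89.9 F [-0.93  0.57  0.61] w -0.0001
```

View pics/j_w.png

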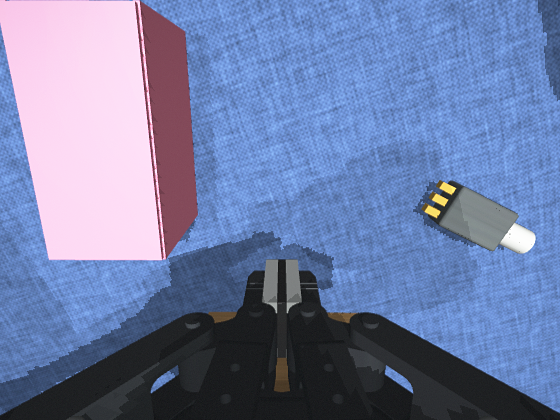

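View pics/j_s.png

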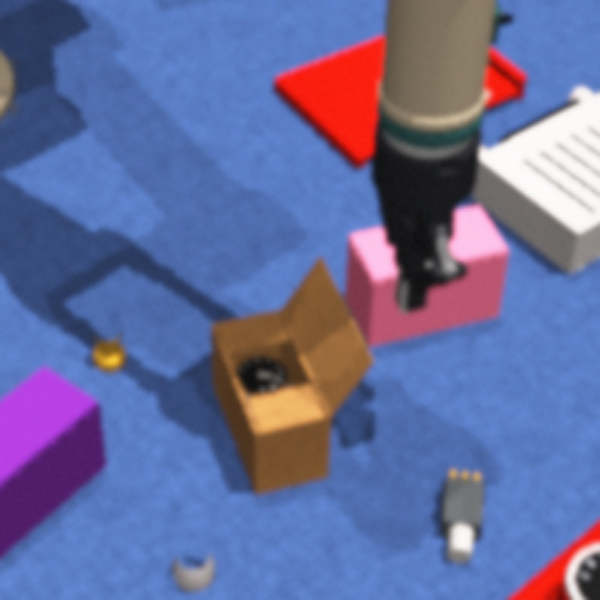

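```bash

python3 -m jog '[-15,0,-5,0,0,0,-30,0,-5,0,0,0,-42,0,-5,0,0,0,-54,0,-5,0,0,0,-66,0,-5,0,0,0,-78,0,-5,0,0,0,-88,0,-5,0,0,0,-98,0,-5,0,0,0,-105,0,-5,0,0,0,-105,0,-5,0,0,0]'; python3 - <<'E'
from h import *
where()
d=get_image("wrist");save("k_w",d["frame"])
d=get_image("scene");save("k_s",d["frame"],(200,100,400,300),3)
E
```

```text
clock: 9.85
position: [0.5813, 0.0387, 0.1298]
ee_rot: [0.0, 0.81, 0.586, -0.0]
contact_force: [-0.6, 0.2, -0.4]
width: -0.0002
t 9.85 carton xy [-0.4 10.5] tip 110.8 psi 89.9 F [-0.58  0.16 -0.44] w -0.0002
```

View pics/k_w.png

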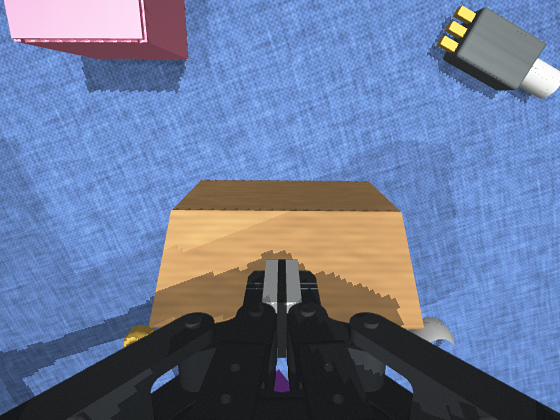

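View pics/k_s.png

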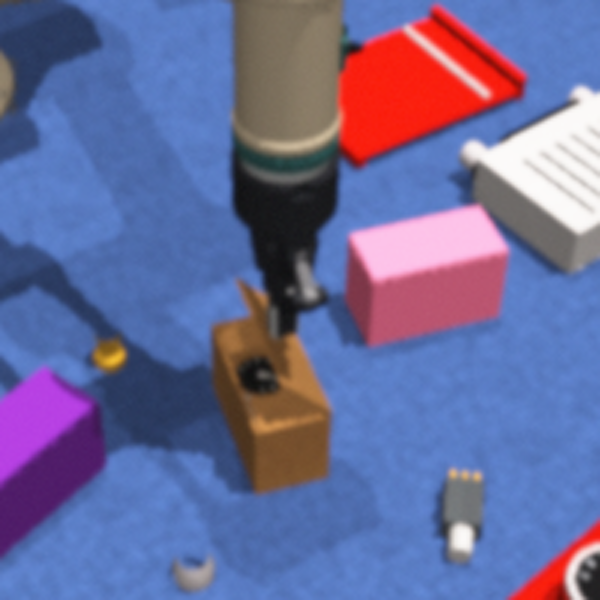

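```bash

python3 -m jog '[-5,0,5,0,0,0,-9,0,10,0,0,0,-11,0,15,0,0,0,-11,0,20,0,0,0,-11,0,24,0,0,0,-11,0,28,0,0,0,-11,0,31,0,0,0,-11,0,33,0,0,0,-11,0,34,0,0,0,-11,0,34,0,0,0]'; python3 - <<'E'
from h import *
where()
E
```

```text
clock: 11.2
position: [0.578, 0.0288, 0.097]
ee_rot: [0.0, 0.81, 0.586, 0.0]
contact_force: [-2.1, -0.4, 7.2]
width: 0.0003
t 11.2 carton xy [-0.4  0. ] tip 78.0 psi 90.0 F [-2.08 -0.38  7.17] w 0.0003
```

```bash

python3 -m jog '[0,0,-30,0,0,0,0,0,-80,0,0,0,0,0,-110,0,0,0,0,0,-110,0,0,0]' 0 20; python3 - <<'E'
from h import *
where();print(get_state()["qpos"].round(2))
d=get_image("wrist");save("l_w",d["frame"])
d=get_image("scene");save("l_s",d["frame"],(200,100,400,300),3)
d=get_image("top");save("l_t",d["frame"],(200,100,360,270),3.5)
E
```

```text
clock: 11.7
position: [0.5798, 0.0287, 0.2087]
ee_rot: [0.002, 0.81, 0.586, 0.003]
contact_force: [-0.1, -0.3, -0.3]
width: 0.072
t 11.7 carton xy [1.3 0.5] tip 189.7 psi 90.0 F [-0.15 -0.29 -0.25] w 0.072
[-0.07  0.31  1.57  0.    1.26  0.25]
```

View pics/l_w.png

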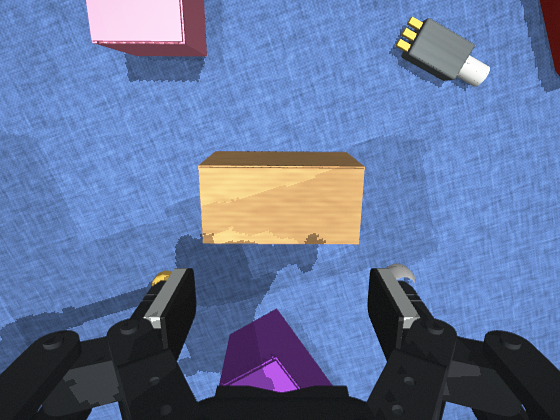

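View pics/l_s.png

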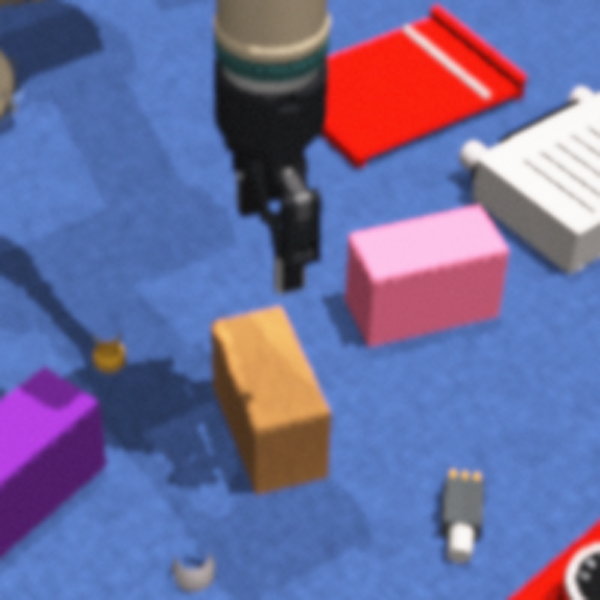

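```bash
python3 - <<'E'
from h import *
d=get_image("wrist")
m=cv2.inRange(cv2.cvtColor(d["frame"],cv2.COLOR_RGB2HSV),(8,60,150),(25,255,255))
n,l,st,_=cv2.connectedComponentsWithStats(m);print(st[1:][st[1:,4]>300])
c,s=np.cos(YAW),np.sin(YAW);Ps=[]
for p,z in [((199,167),.078),((364,166),.078),((359,244),.078),((203,244),.078),((277,309),.075),((205,52),.075)]:
    P=ray(d,p,z);e=P[:2]-C0;Ps.append(1e3*np.array([c*e[0]+s*e[1],-s*e[0]+c*e[1]]));print(Ps[-1].round(1))
print(np.mean(Ps[:4],0))
st=get_state();print(st["position"])
t=get_image("top");s_=get_image("scene")
save("l_t",t["frame"],(230,140,310,240),6)
E
```

```text
[[  202   165   170    80 12830]]
[-58.8  29.5]
[56.7 30. ]
[ 56.9 -28.9]
[-59.9 -28.8]
[ -4.8 -86.5]
[-50.4 104.1]
[-1.2827948   0.44924247]
[0.57698812 0.02881328 0.20413082]
```

View pics/l_t.png

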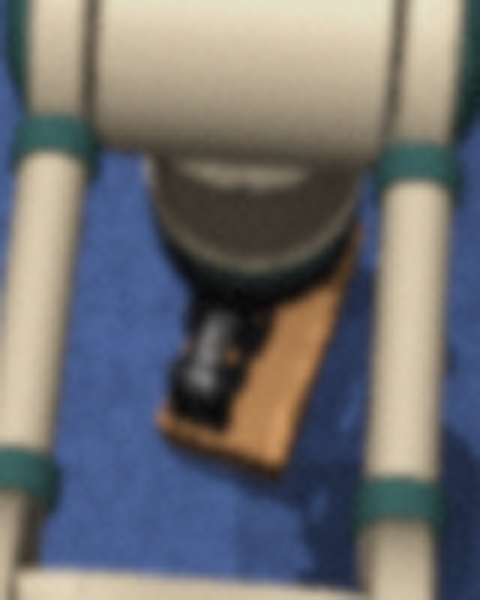

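```bash
python3 -m jog '[0,-1,0,0,0,-10,0,-2,0,0,0,-20,0,-4,0,0,0,-30,0,-6,0,0,0,-40,0,-8,0,0,0,-50,0,-10,0,0,0,-60,0,-11,0,0,0,-70,0,-11,0,0,0,-80,0,-11,0,0,0,-90,0,-11,0,0,0,-90]' 0 40; python3 - <<'E'
from h import *
where();go(-11,.4,23,180)
d=get_image("wrist");save("m_w",d["frame"])
E
```

```text
clock: 13.25
position: [0.5672, 0.0322, 0.2048]
ee_rot: [-0.001, 0.159, 0.987, -0.0]
contact_force: [0.2, -0.3, 0.5]
width: 0.0854
t 13.25 carton xy [-11.7  -0.1] tip 185.8 psi 179.9 F [ 0.19 -0.34  0.49] w 0.0854
shift [ -1.    0.6 162.8] turn [-0.  -0.1 -0.1]
```

View pics/m_w.png

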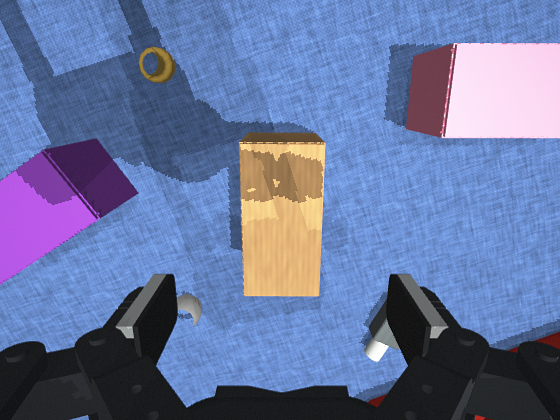

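The lid is shut (top face at columns 240–324), centred between the pads (midpoint about column 281) and square to them. Going down to grip.

```bash
python3 -m jog '[0,0,40,0,0,0,0,0,80,0,0,0,0,0,110,0,0,0,0,0,130,0,0,0,0,0,145,0,0,0,0,0,155,0,0,0,0,0,162,0,0,0,0,0,162,0,0,0]' 0 40 && python3 - <<'E'
from h import *
where()
d=get_image("wrist");save("n_w",d["frame"])
E
```

```text
clock: 14.3
position: [0.5676, 0.0322, 0.0437]
ee_rot: [-0.0, 0.159, 0.987, -0.0]
contact_force: [-0.2, -0.3, -0.0]
width: 0.0855
t 14.3 carton xy [-11.4   0. ] tip 24.7 psi 180.0 F [-0.17 -0.31 -0.05] w 0.0855
```

View pics/n_w.png

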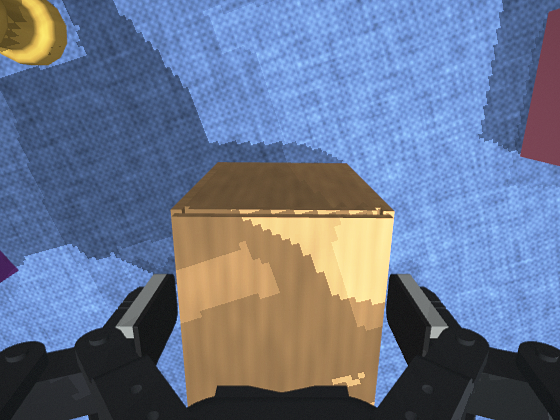

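```bash
python3 -m jog '[0,0,0,0,0,0,0,0,0,0,0,0,0,0,0,0,0,0,0,0,0,0,0,0,0,0,0,0,0,0]' 1 40 && python3 - <<'E'
from h import *
where()
E
```

```text
clock: 14.98
position: [0.5681, 0.032, 0.0445]
ee_rot: [0.001, 0.158, 0.987, -0.0]
contact_force: [-0.1, -0.9, 6.1]
width: 0.0595
t 14.97 carton xy [-10.8   0.1] tip 25.5 psi 180.0 F [-0.08 -0.89  6.15] w 0.0595
```

```bash
python3 -m jog '[0,0,-1,0,0,0,0,0,-3,0,0,0,0,0,-6,0,0,0,0,0,-10,0,0,0,0,0,-15,0,0,0,0,0,-20,0,0,0,0,0,-24,0,0,0,0,0,-26,0,0,0,0,0,-26,0,0,0]' && python3 - <<'E'
from h import *
where()
d=get_image("wrist");save("o_w",d["frame"])
d=get_image("scene");save("o_s",d["frame"],(200,100,400,300),3)
E
```

```text
clock: 16.1
position: [0.5676, 0.0321, 0.07]
ee_rot: [0.0, 0.158, 0.987, -0.0]
contact_force: [0.3, 0.3, -3.1]
width: 0.0597
t 16.1 carton xy [-11.3   0. ] tip 51.0 psi 180.0 F [ 0.32  0.26 -3.1 ] w 0.0597
```

View pics/o_w.png

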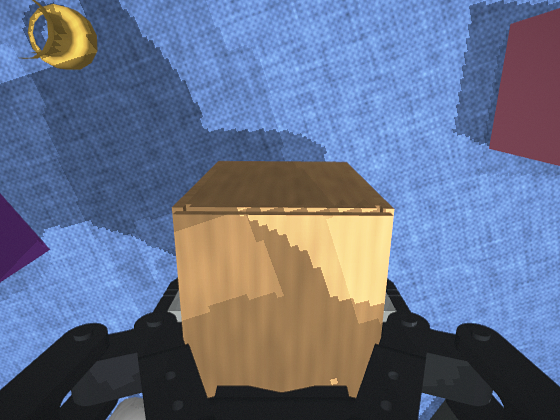

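View pics/o_s.png

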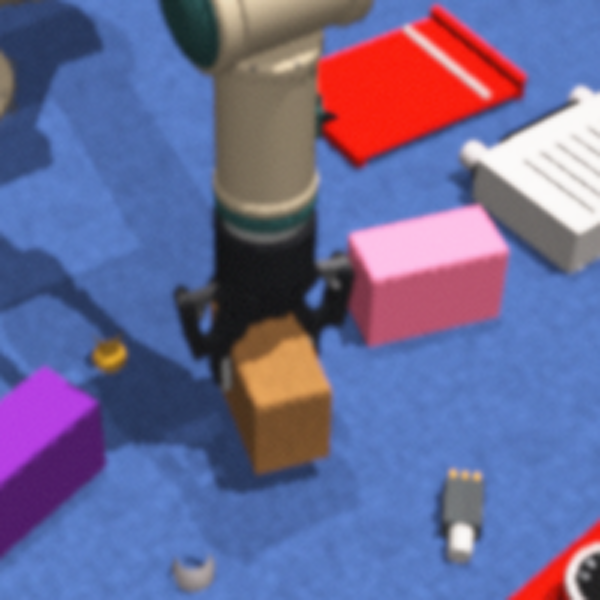

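```bash
python3 -m jog '[0,0,-3,0,0,0,0,0,-9,0,0,0,0,0,-20,0,0,0,0,0,-36,0,0,0,0,0,-54,0,0,0,0,0,-72,0,0,0,0,0,-90,0,0,0,0,0,-106,0,0,0,0,0,-117,0,0,0,0,0,-122,0,0,0]' && python3 -m jog '[0,0,-2.5,0,0,0,0,0,-2.5,0,0,0,0,0,-2.5,0,0,0,0,0,-2.5,0,0,0,0,0,-2.5,0,0,0,0,0,-2.5,0,0,0]' && python3 - <<'E'
from h import *
where();print(get_state()["position"],abs(get_state()["qd"]).max())
d=get_image("wrist");save("p_w",d["frame"])
d=get_image("scene");save("p_s",d["frame"],(200,100,400,300),3)
K,r,t=cam(d);print(proj(d,[[.6354,-.0187,.15],[.6354,-.0187,.228]]))
d=get_image("top");save("p_t",d["frame"])
E
```

```text
clock: 17.45
position: [0.5677, 0.0321, 0.1927]
ee_rot: [0.001, 0.158, 0.987, -0.0]
contact_force: [-0.1, -0.2, -3.0]
width: 0.0595
clock: 18.2
position: [0.5676, 0.0322, 0.1942]
ee_rot: [-0.0, 0.158, 0.987, -0.0]
contact_force: [0.1, -0.2, -4.0]
width: 0.0595
t 18.2 carton xy [-11.4  -0. ] tip 175.2 psi 180.0 F [ 0.13 -0.22 -4.  ] w 0.0595
[0.56755797 0.03215348 0.19422264] 0.0029372750750324347
[[287.5866616  223.6890757 ]
 [287.6297767  197.55173893]]
```

View pics/p_w.png

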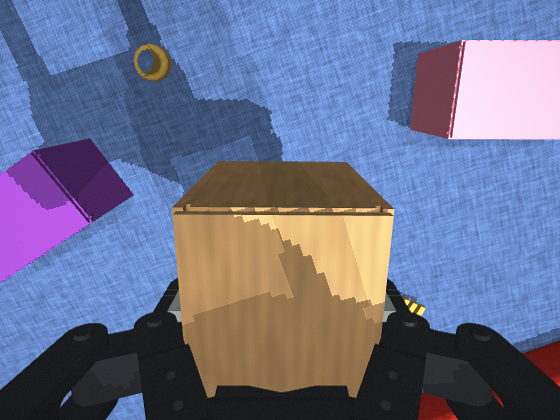

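View pics/p_s.png

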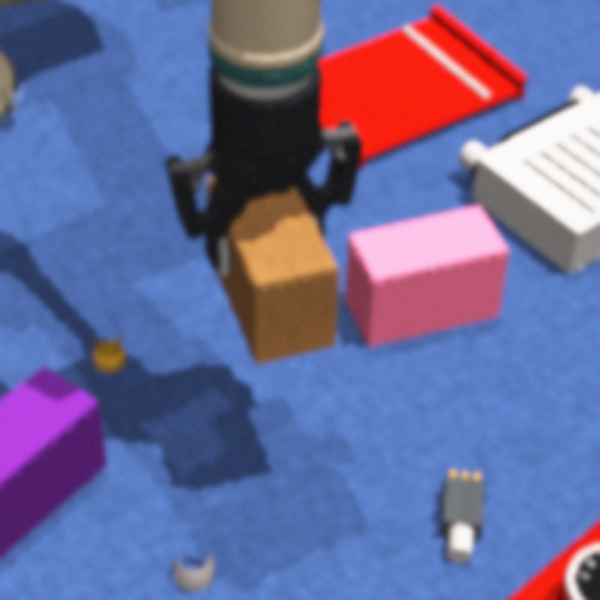

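View pics/p_t.png

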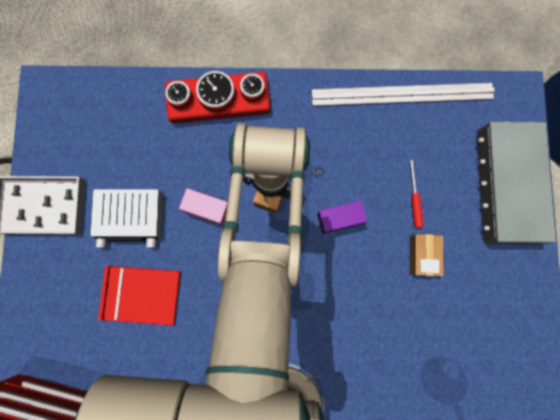

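```bash
python3 - <<'E'
from h import *
d=get_image("scene");print(proj(d,[[.626,-.0186,z] for z in(.14,.15,.16,.228)]).round(1)); where()
E
```

```text
[[285.  224.2]
 [285.  221.1]
 [285.  217.9]
 [284.9 194.9]]
t 18.4 carton xy [-11.4   0. ] tip 175.3 psi 180.0 F [ 0.   -0.37 -4.14] w 0.0595
```

```bash
python3 -c "
from rig import *
print(sign_off())"
```

```text
the job is handed in; nothing more can be done
None
```

The job is handed in at 18.4 s. The carton is closed and hanging still in the gripper, with its underside about 15 cm above the bench.

- **Closing:** I pushed the near end flap in from outside and pressed it flat with about 4.6 N, then did the same with the far one. I then folded the lid over them and pressed it down with about 7 N. The gauge was inside when the lid closed.
- **Lifting:** I gripped the carton across its 60 mm width at 40 N, about 10 mm towards −x to allow for the off-centre gauge, and lifted it straight up.

**Last checks:**
- **Height:** the arm reading puts the underside at about 150 mm, and the bottom corner in the scene image gives about 151 mm. A first image check seemed about 9 mm high, but I had typed a wrong corner position; redone, it agreed.
- **Level and still:** the carton's edges did not shift in the wrist view during the lift. Joint speeds were below 0.003 rad/s.
- **Grip:** the opening held at 59.5 mm, and the hanging load read 3 to 4 N against about 3.4 N expected.
- **Other parts:** those near the carton look unmoved in the images. I checked them by eye, not by measuring.

The carton position from the wrist camera differed from the other cameras by about 4 mm along its length. I used a value in between, and it made no difference to the result.

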